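# Hang the sauce carrier on the rail and slide it into its notch

### The job

Hook the steel sauce carrier over the top of the rail near the right-hand post (as the robot sees it), so that the rail carries it. Then, without lifting it off, slide it to the left along the rail until its hook drops into the notch in the bar, wherever that is, and let go of it, hanging upright and still with its hook sunk in the notch. Do not shove or topple the meat press, the steel cup or the little dish under the rail.

Things in the scene. Friction and masses are not known exactly. Their poses are not given: they have to be found in the camera images.
- carrier: Rigid stainless sauce carrier, about 0.4 kg, standing on the table: open box 50 (x) x 100 (y) x 46 mm high with two white cups fixed in it, a hook and a black grip above. Origin: centre of its underside; z up, x from its back (strap side) to its front (open side of the hook), y along its width. It starts with its front turned away from the robot, give or take 0.8 rad.
- hook (a point): Middle of the underside of the hook's flat crosspiece, 104 mm above the carrier's origin; the weight hangs about under it. Crosspiece 48 (x) x 16 (y) x 6 mm. Behind it a strap 16 mm wide (x = -19 to -24 mm here) goes down to the box; at its front a lip (x = 19 to 24) hangs 22 mm below it. Opening of the hook, from the front, between lip and box top: 36 mm high.
- grip (a point): Centre of the black upright grip on top of the hook, 30 (x) x 16 (y) x 43 mm high, from 110 to 153 mm above the carrier's origin and centred over it; this point is 133 mm above that origin. Take it from above, fingers closing along the carrier's y.
- rail_mid (a point): Middle of the rail between its posts, on its top face, 200 mm above the table. y runs along the rail, to the left as seen from the robot; x level across it, away from the robot; z up. The rail is a steel bar 12 mm wide (x) and 16 mm deep. One square notch in its top, 26 mm long, 8 mm deep, has its centre somewhere from y = 15 to 115 mm here: a new place each time, not given.
- stand: Rail stand, fixed: tray 110 x 460 x 4 mm, two posts 30 x 20 mm at y = -215 and +215 mm, 198 mm high, and the bar held firmly in them. Origin on the table, 200 mm straight below rail_mid, same axes. Find the notch by sight or feel: a hook's crosspiece slid along the bar under light pressure butts against the notch's far wall; backed off a few mm it can sink 8 mm.
- press: bystander: steel meat press, disc of 140 mm with an upright T handle, 96 mm high; origin under its centre
- cup: bystander: steel cup, 72 mm across, 75 mm high; origin under its centre
- dish: bystander: white dish on the stand's tray under the rail, 70 mm across, 22 mm high; origin under its centre

How it is judged:
By the outcome, as a careful person would: the job done as asked, in the order asked, and still so for the second after the job is handed in, with the robot touching nothing.
It also fails if it takes over 58 s, if anything falls off the work surface, if the arm or the gripper's body presses on something with over 40 N, if the wrist force passes 120 N, or if a joint passes its speed limit or range.

### The arm

A 7-joint arm with a two-finger parallel gripper is mounted at the origin on the work surface. World frame = base frame: x ahead of the robot, y to its left, z up, the work surface at z = 0. Lengths are in m, angles in degrees, forces in N, time in s.
With the tool pointing down it reaches from about 0.425 to 0.95 m from the base axis. Payload 16.7 kg.
Tool frame: the origin (TCP) lies at the very end of the fingers, on their centre line; the grasp point (between the pads) lies 19 mm behind it; z points along the fingers, y is the line along which they close (so a half turn about z gives the same grasp; the last joint's range is limited). The gripper opens to 94 mm and grips with 3 to 60 N. Pads are 16 mm wide; open, the fingers measure 119 mm over their backs; the gripper's body (75 mm by 177 mm) begins 78 mm behind the grasp point.
Start: joints at [68.44, 24.414, 4.234, 92.017, -1.954, 63.644, -3.845], TCP at [0.152, -0.658, 0.205] pointing down, gripper open.
Joint ranges: [-163.25, 163.25], [-28.42, 122.38], [-70.27, 78.77], [12.13, 141.07], [-58.53, 238.53], [9.26, 117.41], [-156.51, 156.51]. Speed limits (degrees/s): [108.29, 108.29, 136.94, 136.94, 172.46, 172.46, 172.46].

### API

Orientations are given as [roll, pitch, yaw] about the fixed x, y, z axes, in that order (R = Rz(yaw) Ry(pitch) Rx(roll)).
In Python, from cell import robot, eyes, workorder gives the robot as it stands. The module is installed in compiled form; this text tells all that it offers.
- The arm moves only by the tool arm_command, never from a script. Its argument "plan" is a list of rows, each a list of 2 entries, a list of its own where there are three numbers: the shift along the tool's x, y, z in cm, then the turn, a rotation vector about the tool's x, y, z in degrees. A call has 1 to 5 rows; each row is the pose to reach, as a shift and turn from the pose commanded when the call began, along the tool's axes at that moment; what a row does not reach only later rows make up. A row lasts 1/12 s, in which the tool goes at most 41.7 mm and 7.16 degrees, less where a joint would pass 70% of its speed; a pose out of reach is approached as far as the arm can. A call with a gripper value outside its range is refused whole. "fingers" is the opening, from 0 (shut) to 1 (fully open), set as the call begins (left out, the last holds). The fingers move at their own pace and stop on an object; the grip force is fixed at half the most. Time passes only in rows, so rows that repeat a pose let the fingers close. It gives the time, the measured TCP pose, the force, the opening and the grip force at its end, in the units of the state.
- robot.get_state(): the state, without advancing time (a new reading comes with each control period).
- eyes.grab_frame(name): name is "scene" or "top" or "wrist"; returns a dict with "img" (480x640x3 uint8, red, green, blue), "vertical_fov" (degrees; the focal length in pixels is half the picture's height over the tangent of half this angle, whatever the lens; pixels are square), "cx", "cy" (the principal point, pixels), "R" (3x3) and "t" (3): a world point X has camera coordinates R X + t. Camera axes: x right, y down, z forward; pixel columns grow to the right and rows downward; lengths in m; the calibration is good to about 2 mm. The wrist camera is an equidistant fisheye: a pixel r from the principal point sees the ray r / f radians off the axis. A picture is of the moment at which its call begins. There is no depth.
- workorder.hand_in(): hands the job in; it is judged then, once.
The state is a dict: "clock": time; "joint_pos": joint angles; "joint_vel": joint speeds; "joint_efforts": joint torques, N m; "eef_pos": TCP position; "tool_rot": TCP orientation; "force": force on the tool from outside, world axes, zero at the start; "moment": the same for the moment, N m; "width": finger opening in m; "gripper_force": force on a finger pad.
Only numpy, scipy, OpenCV 4.12 (cv2) and the standard library are available. Lean on these libraries where they do the work, as an engineer would, in place of code of your own. Each camera call takes 0.05 s, during which the arm holds its last target. There are 200 camera calls.

## Working session

There is one attempt and no reset: what is moved stays moved. The work goes in short steps, Python scripts to look and compute and a tool call to move; the robot and the scene stay as the last step left them, time stands still between calls to the robot, and variables do not carry over. Pictures are saved under pics/ and viewed, at most 10 in all, crops included, and the job is handed in when it is done.

Besides the shell and the picture viewer there is one more tool, called after ">>>" as name(argument=value, ...), one argument or row to a line, values as JSON. arm_command: Moves the arm, as the interface text tells. Its arguments: {"type":"object","properties":{"plan":{"type":"array"},"fingers":{"type":"number"}},"required":["plan"]}

```bash
mkdir -p pics
python3 - <<'E'
from cell import robot, eyes
import cv2,numpy as np,pickle
s=robot.get_state();print(s)
D={}
for n in("scene","top","wrist"):
    f=eyes.grab_frame(n);D[n]=f;cv2.imwrite(f"pics/{n}0.png",f["img"][:,:,::-1]);print(n,f["vertical_fov"],f["cx"],f["cy"],f["R"],f["t"])
pickle.dump(D,open("f0.pkl","wb"))
E
```

```text
{'clock': 0.0, 'joint_pos': array([68.43823747, 24.45165861,  4.23194172, 92.05227531, -1.9522844 ,
       63.64192535, -3.84362957]), 'joint_vel': array([ 0.04626738,  0.00586412, -0.03392915,  0.01551247, -0.03229578,
        0.00110539, -0.00863978]), 'joint_efforts': array([ 2.38216580e-04, -9.35818148e+01,  3.66568051e+00, -4.54187858e+01,
       -4.89984965e-02,  2.01078207e-02,  1.33481249e-04]), 'eef_pos': array([ 0.15165362, -0.65729872,  0.20475229]), 'tool_rot': array([-1.79926645e+02,  7.18580622e-03,  1.29952602e+01]), 'force': array([ 0.96175785,  0.18295402, -0.11717228]), 'moment': array([-0.01018747, -0.0024156 ,  0.07334442]), 'gripper_force': 0.0, 'width': 0.09394722332554287}
scene 51.61141160709573 324.5416492082178 240.80434630727865 [[ 0.2740825   0.96164417 -0.01092123]
 [ 0.72872703 -0.21508141 -0.65015144]
 [-0.6275633   0.17023654 -0.75972616]] [-0.13361222 -0.31074815  1.34925789]
top 54.89939155350319 327.11842583150485 241.3186367324374 [[-0.00984058 -0.99941167 -0.03285544]
 [-0.99897432  0.01127794 -0.04385325]
 [ 0.04419799  0.0323902  -0.99849758]] [0.0321064  0.54524494 1.19212301]
wrist 65.70646984690485 320.8438641331866 238.39924621551015 [[ 0.22507629 -0.97433678 -0.00291565]
 [-0.94263192 -0.21850758  0.25238759]
 [-0.2465476  -0.05405808 -0.96762183]] [-0.67369663 -0.02621246  0.39266568]
```

View pics/scene0.png

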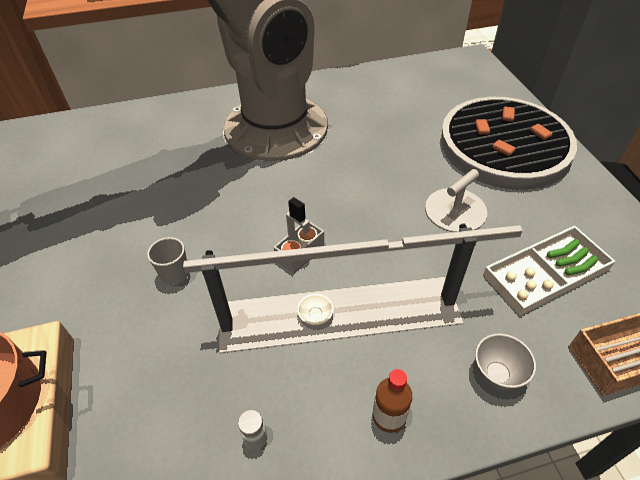

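View pics/top0.png

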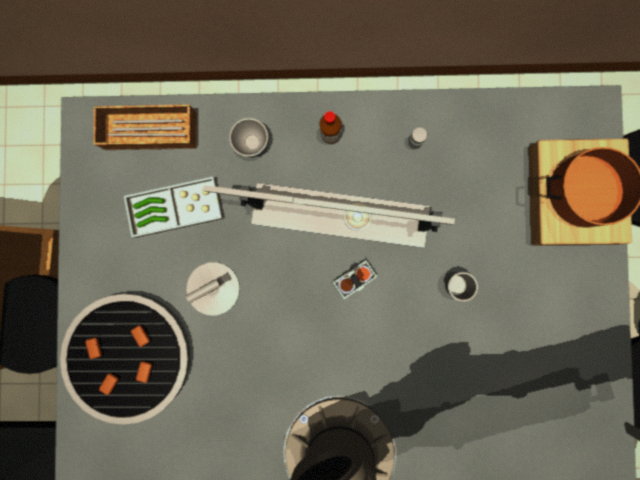

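The scene view shows the carrier at about (297,235), the rail from (187,265) to (520,231) and a likely notch at (395,244). In the top view the carrier is at (355,279) and the rail runs from (205,190) to (455,221). I'll enlarge both.

Run:
```python
import cv2,pickle
D=pickle.load(open("f0.pkl","rb"))
a=cv2.resize(D["scene"]["img"][180:360,170:430],None,fx=3,fy=3,interpolation=cv2.INTER_CUBIC)
a=D["scene"]["img"][190:340,180:480]; cv2.imwrite("pics/s1.png",cv2.resize(a,(800,400),interpolation=cv2.INTER_CUBIC)[:,:,::-1])
a=D["top"]["img"][170:310,200:480]; cv2.imwrite("pics/t1.png",cv2.resize(a,(800,400),interpolation=cv2.INTER_CUBIC)[:,:,::-1])
```

```text
(no output)
```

View pics/s1.png

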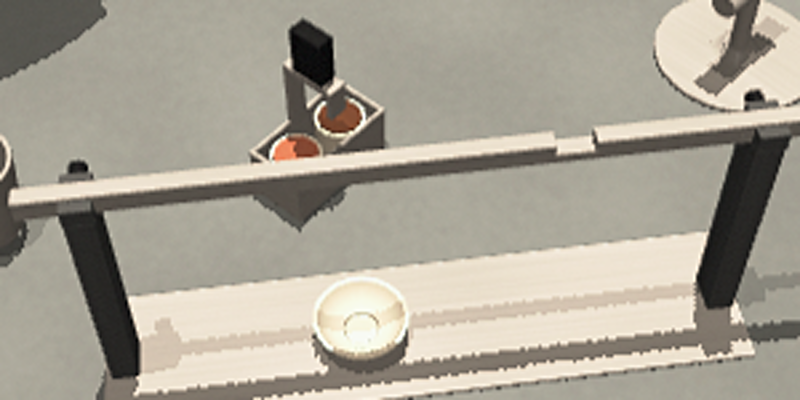

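View pics/t1.png

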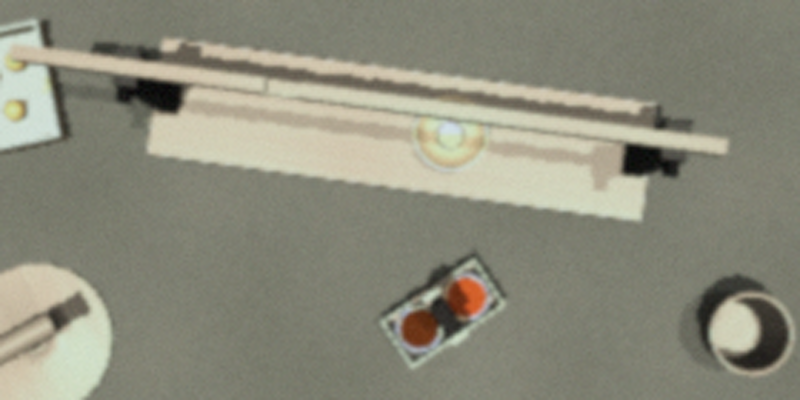

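```bash
cat > h.py <<'E'
import numpy as np,pickle
D=pickle.load(open("f0.pkl","rb"))
def ray2z(f,u,v,z):
    fl=240/np.tan(np.radians(f["vertical_fov"]/2)); d=np.array([(u-f["cx"])/fl,(v-f["cy"])/fl,1])
    R=np.array(f["R"]);t=np.array(f["t"]); c=-R.T@t; d=R.T@d
    return c+d*(z-c[2])/d[2]
def T(u,v,z): return ray2z(D["top"],200+u/2.857,170+v/2.857,z)
def S(u,v,z): return ray2z(D["scene"],180+u/2.667,190+v/2.667,z)
E
python3 - <<'E'
from h import *
np.set_printoptions(precision=4,suppress=True)
c=[T(*p,.046) for p in[(380,322),(415,367),(506,300),(473,256)]];C=np.mean(c,0)
e=(c[2]+c[3]-c[0]-c[1])/2; print("box",C,np.linalg.norm(e),"yaw",np.degrees(np.arctan2(-e[1],e[0]))); print("yaw",np.degrees(np.arctan2(-e[1],e[0]))*-1)
w=(c[3]+c[0]-c[1]-c[2])/2;print(np.linalg.norm(w),np.degrees(np.arctan2(w[1],w[0])))
print("grip top",T(443,313,.153), S(311,35,.153), "box S",[S(*p,.046) for p in[(250,153),(384,110)]])
a,b=T(12,52,.2),T(728,145,.2);print("rail top",a,b,(a+b)/2,np.degrees(np.arctan2(-(a-b)[0],(a-b)[1])))
a2,b2=S(800,120,.2),S(10,200,.2);a2=ray2z(D["scene"],521,231,.2);print("rail scene",a2,b2,(a2+b2)/2,np.degrees(np.arctan2(-(a2-b2)[0],(a2-b2)[1])))
print("tray T",[T(*p,.004) for p in[(172,38),(655,105),(640,220),(148,153)]],np.mean([T(*p,.004) for p in[(172,38),(655,105),(640,220),(148,153)]],0))
print("tray S",[S(*p,.004) for p in[(137,395),(752,352),(708,233),(137,297)]])
print("post tops S",S(755,125,.2),S(78,197,.2))
n1,n2=S(556,135,.2),S(594,130,.2);m=S(575,140,.196)
print("notch",n1,n2,m,"top edge",T(268,80,.2))
E
```

```text
box [ 0.4484 -0.0447  0.046 ] 0.10015010405905773 yaw 54.74227045712917
yaw -54.74227045712917
0.049207284470391646 36.78102916548503
grip top [ 0.451  -0.0414  0.153 ] [ 0.452  -0.0433  0.153 ] box S [array([ 0.4568, -0.0983,  0.046 ]), array([0.4435, 0.0118, 0.046 ])]
rail top [0.659  0.2935 0.2   ] [ 0.5791 -0.2594  0.2   ] [0.619  0.0171 0.2   ] -8.224629874969786
rail scene [0.6684 0.2913 0.2   ] [ 0.5817 -0.2572  0.2   ] [0.625  0.0171 0.2   ] -8.98489432456458
tray T [array([0.702 , 0.2027, 0.004 ]), array([ 0.6334, -0.2415,  0.004 ]), array([ 0.5282, -0.2259,  0.004 ]), array([0.5952, 0.2254, 0.004 ])] [ 0.6147 -0.0098  0.004 ]
tray S [array([ 0.6146, -0.2165,  0.004 ]), array([0.703 , 0.2095, 0.004 ]), array([0.5981, 0.2241, 0.004 ]), array([ 0.5334, -0.2037,  0.004 ])]
post tops S [0.653  0.1933 0.2   ] [ 0.5909 -0.2179  0.2   ]
notch [0.6258 0.0723 0.2   ] [0.6286 0.0962 0.2   ] [0.6298 0.0836 0.196 ] top edge [0.6341 0.0931 0.2   ]
```

Measured: the carrier grip is at about (0.4505, -0.043) with yaw about 36°. Rail_mid is at about (0.617, -0.010) with yaw about -8.5°, and the notch is at rail y of about 95 mm (scene crop 556–594). I'll move along an arc outside the inner reach limit.

>>> arm_command(
  plan=[
    [[3,-2.6,-0.8],[0,0,-2]],
    [[6.1,-5.2,-1.6],[0,0,-4]],
    [[9.2,-7.7,-2.4],[0,0,-6]],
    [[12.2,-10.3,-3.2],[0,0,-8]],
    [[15.3,-12.9,-4],[0,0,-10]],
  ],
)

```text
clock: 0.57
eef_pos: [0.2724, -0.4959, 0.2457]
tool_rot: [-180.0, 0.0, 23.1]
force: [1.6, -0.8, 0.5]
width: 0.094
gripper_force: 0.0
```

```bash
cat > go.py <<'E'
import sys,numpy as np
from cell import robot
from scipy.spatial.transform import Rotation as Ro
s=robot.get_state();np.set_printoptions(precision=4,suppress=True)
R=Ro.from_euler("xyz",s["tool_rot"],degrees=True)
print(round(s["clock"],2),s["eef_pos"],s["tool_rot"],"F",s["force"],"M",s["moment"],"w",s["width"],s["gripper_force"])
a=list(map(float,sys.argv[1:]))
for i in range(0,len(a),4):
    x,y,z,w=a[i:i+4]; d=R.inv().apply(np.array([x,y,z])-s["eef_pos"])*100
    print("shift cm",d.round(2),"turn",(R.inv()*Ro.from_euler("xyz",[180,0,w],degrees=True)).as_rotvec(degrees=True).round(1))
E
python3 go.py .40 -.28 .24 30 .4505 -.043 .20 36
```

```text
0.57 [ 0.2724 -0.4959  0.2457] [-179.9852    0.0132   23.0718] F [ 1.6435 -0.8456  0.5199] M [-0.0118 -0.1042 -0.0202] w 0.09395102772138451 0.0
shift cm [ 20.2  -14.86   0.56] turn [-0.   0.  -6.9]
shift cm [ 34.14 -34.69   4.57] turn [ -0.    0.  -12.9]
```

>>> arm_command(
  plan=[
    [[3.3,-2.4,0],[0,0,-1]],
    [[6.6,-4.8,0],[0,0,-2]],
    [[9.9,-7.2,0],[0,0,-3]],
    [[13.2,-9.6,0.3],[0,0,-4]],
    [[16.5,-12,0.5],[0,0,-5]],
  ],
)

```text
clock: 0.98
eef_pos: [0.3773, -0.3208, 0.2405]
tool_rot: [180.0, 0.0, 28.0]
force: [1.0, -0.5, -0.4]
width: 0.0941
gripper_force: 0.0
```

>>> arm_command(
  plan=[
    [[2.4,-3.4,0],[0,0,-1]],
    [[4.8,-6.8,0],[0,0,-2]],
    [[7.2,-10.2,0.5],[0,0,-4]],
    [[9,-13.4,1],[0,0,-5]],
    [[10.5,-16.5,1.5],[0,0,-6]],
  ],
)

```text
clock: 1.4
eef_pos: [0.3921, -0.1255, 0.2254]
tool_rot: [180.0, -0.0, 34.1]
force: [0.2, 0.7, -0.1]
width: 0.0939
gripper_force: 0.0
```

```bash
python3 go.py .4505 -.043 .2 36 .4505 -.043 .115 36
```

```text
1.4 [ 0.3921 -0.1255  0.2254] [179.9784  -0.0104  34.105 ] F [ 0.2392  0.7131 -0.0943] M [ 0.0509 -0.1079  0.0274] w 0.09390947317516084 0.0
shift cm [ 9.46 -3.55  2.54] turn [ 0.  -0.  -1.9]
shift cm [ 9.46 -3.56 11.04] turn [ 0.  -0.  -1.9]
```

>>> arm_command(
  plan=[
    [[2.5,-0.9,0.6],[0,0,-1]],
    [[5,-1.8,1.2],[0,0,-1.9]],
    [[7.5,-2.7,2],[0,0,-1.9]],
    [[9.4,-3.5,2.5],[0,0,-1.9]],
    [[9.4,-3.5,2.5],[0,0,-1.9]],
  ],
)

```text
clock: 1.82
eef_pos: [0.4517, -0.0427, 0.1997]
tool_rot: [-179.9, -0.0, 36.1]
force: [-0.1, -0.1, -0.5]
width: 0.0941
gripper_force: 0.0
```

```bash
python3 - <<'E'
from cell import eyes
import cv2,pickle
f=eyes.grab_frame("wrist");pickle.dump(f,open("w1.pkl","wb"));cv2.imwrite("pics/w1.png",f["img"][:,:,::-1])
E
python3 go.py .4505 -.043 .115 36
```

```text
1.87 [ 0.4508 -0.0445  0.1999] [-179.9215    0.0151   36.067 ] F [-1.3423 -0.7374 -0.1044] M [-0.0459  0.023   0.0189] w 0.0941374647524912 0.0
shift cm [ 0.06 -0.12  8.49] turn [-0.1  0.   0.1]
```

View pics/w1.png

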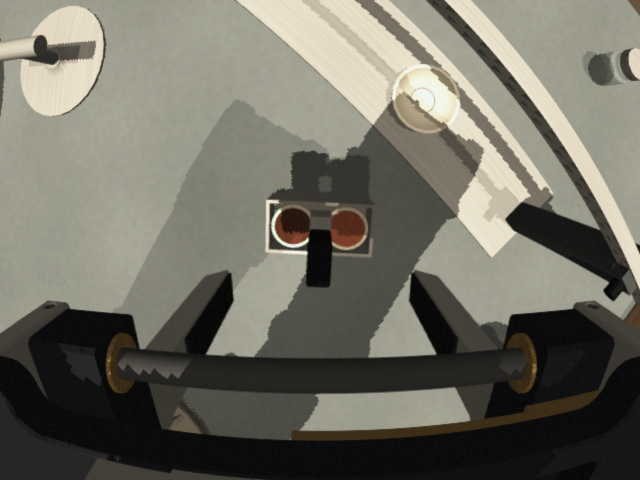

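The wrist view shows the grip top at (319,233–285), centred between the fingers at 232 and 412, with the hook's open side facing forward. The box lies within about 2° of the tool. Descending.

>>> arm_command(
  plan=[
    [[0,0,2.2],[0,0,0.5]],
    [[0,-0.1,4.4],[0,0,1]],
    [[0,-0.1,6.5],[0,0,1]],
    [[0,-0.1,8.4],[0,0,1]],
    [[0,-0.1,8.4],[0,0,1]],
  ],
)

```text
clock: 2.28
eef_pos: [0.4476, -0.0462, 0.1139]
tool_rot: [-179.8, 0.2, 34.8]
force: [-1.0, -1.4, -0.9]
width: 0.0939
gripper_force: 0.0
```

>>> arm_command(
  plan=[
    [[0,0,0],[0,0,0]],
    [[0,0,0],[0,0,0]],
    [[0,0,0],[0,0,0]],
    [[0,0,0],[0,0,0]],
    [[0,0,0],[0,0,0]],
  ],
  fingers=0,
)

```text
clock: 2.7
eef_pos: [0.4503, -0.0455, 0.1173]
tool_rot: [179.9, -0.1, 34.9]
force: [0.3, -0.4, 0.3]
width: 0.0642
gripper_force: 0.0
```

>>> arm_command(
  plan=[
    [[0,0,0],[0,0,0]],
    [[0,0,0],[0,0,0]],
    [[0,0,0],[0,0,0]],
    [[0,0,0],[0,0,0]],
    [[0,0,0],[0,0,0]],
  ],
)

```text
clock: 3.12
eef_pos: [0.4499, -0.0453, 0.1165]
tool_rot: [-180.0, -0.0, 34.9]
force: [0.0, -0.4, -0.1]
width: 0.0305
gripper_force: 0.0
```

```bash
python3 go.py .4505 -.043 .28 -8.5 .50 -.122 .25 -8.5
```

```text
3.12 [ 0.4499 -0.0453  0.1165] [-179.9956   -0.0033   34.8942] F [ 0.0272 -0.4409 -0.117 ] M [ 0.0471 -0.0122 -0.0096] w 0.030483117552395144 0.0
shift cm [  0.18  -0.15 -16.35] turn [-0.  -0.  43.4]
shift cm [ -0.28   9.16 -13.35] turn [-0.  -0.  43.4]
```

>>> arm_command(
  plan=[
    [[0,0,0],[0,0,0]],
    [[0,0,0],[0,0,0]],
    [[0,0,0],[0,0,0]],
    [[0,0,0],[0,0,0]],
    [[0,0,0],[0,0,0]],
  ],
)

```text
clock: 3.53
eef_pos: [0.4497, -0.0453, 0.1163]
tool_rot: [-180.0, 0.0, 34.9]
force: [1.1, -0.0, -3.2]
width: 0.0161
gripper_force: 30.0
```

>>> arm_command(
  plan=[
    [[0,0,-0.5],[0,0,0]],
    [[0,0,-1.2],[0,0,0]],
    [[0,0,-2.2],[0,0,0]],
    [[0,0,-3.2],[0,0,0]],
    [[0,0,-4],[0,0,0]],
  ],
)

```text
clock: 3.95
eef_pos: [0.4503, -0.0453, 0.1581]
tool_rot: [180.0, -0.1, 34.9]
force: [0.3, -0.2, -3.8]
width: 0.0158
gripper_force: 30.0
```

```bash
python3 go.py .4505 -.1 .24 10 .50 -.122 .25 -8.5
```

```text
3.95 [ 0.4503 -0.0453  0.1581] [179.9541  -0.0523  34.8928] F [ 0.2783 -0.1554 -3.8143] M [-0.0056  0.0008  0.0287] w 0.01580893011320501 29.99910145998001
shift cm [-3.11  4.5  -8.18] turn [ 0.  -0.1 24.9]
shift cm [-0.31  9.14 -9.18] turn [ 0.  -0.1 43.4]
```

>>> arm_command(
  plan=[
    [[0,0.6,-1.6],[0,0,4]],
    [[0,1.4,-3.3],[0,0,8.5]],
    [[0,2.4,-5],[0,0,13]],
    [[0,3.4,-6.7],[0,0,17.5]],
    [[0,4.4,-8.4],[0,0,22]],
  ],
)

```text
clock: 4.37
eef_pos: [0.4753, -0.0817, 0.2424]
tool_rot: [180.0, -0.1, 12.7]
force: [0.5, 0.3, -4.7]
width: 0.0159
gripper_force: 30.0
```

```bash
python3 go.py .508 -.130 .242 -8.5 .597 -.1435 .242 -8.5
```

```text
4.37 [ 0.4753 -0.0817  0.2424] [179.983   -0.0512  12.6768] F [ 0.4877  0.2531 -4.6892] M [ 0.0044  0.0029 -0.0015] w 0.01586567666468299 29.99782830476761
shift cm [2.13 5.43 0.04] turn [ 0.  -0.1 21.2]
shift cm [10.52  8.7   0.05] turn [ 0.  -0.1 21.2]
```

>>> arm_command(
  plan=[
    [[0.4,1.1,0],[0,0,5]],
    [[0.8,2.2,0],[0,0,10]],
    [[1.2,3.3,0],[0,0,15]],
    [[1.7,4.4,0],[0,0,18]],
    [[2.1,5.4,0],[0,0,21.2]],
  ],
)

```text
clock: 4.78
eef_pos: [0.508, -0.13, 0.2414]
tool_rot: [180.0, -0.0, -8.5]
force: [-0.3, -0.6, -3.7]
width: 0.0157
gripper_force: 30.0
```

```bash
python3 go.py .508 -.130 .242 -8.5 .597 -.1435 .242 -8.5
python3 - <<'E'
from cell import eyes
import cv2,pickle
f=eyes.grab_frame("scene");g=eyes.grab_frame("top");pickle.dump((f,g),open("f2.pkl","wb"))
a=cv2.resize(f["img"][170:320,180:380],(800,600),interpolation=cv2.INTER_CUBIC);cv2.imwrite("pics/s2.png",a[:,:,::-1])
E
```

```text
4.78 [ 0.508  -0.13    0.2414] [179.9996  -0.047   -8.4746] F [-0.3242 -0.6175 -3.748 ] M [ 0.0023 -0.0399 -0.0007] w 0.01566611846641121 29.998299479484558
shift cm [ 0.    0.   -0.06] turn [ 0. -0.  0.]
shift cm [ 9.    0.03 -0.05] turn [ 0. -0.  0.]
```

View pics/s2.png

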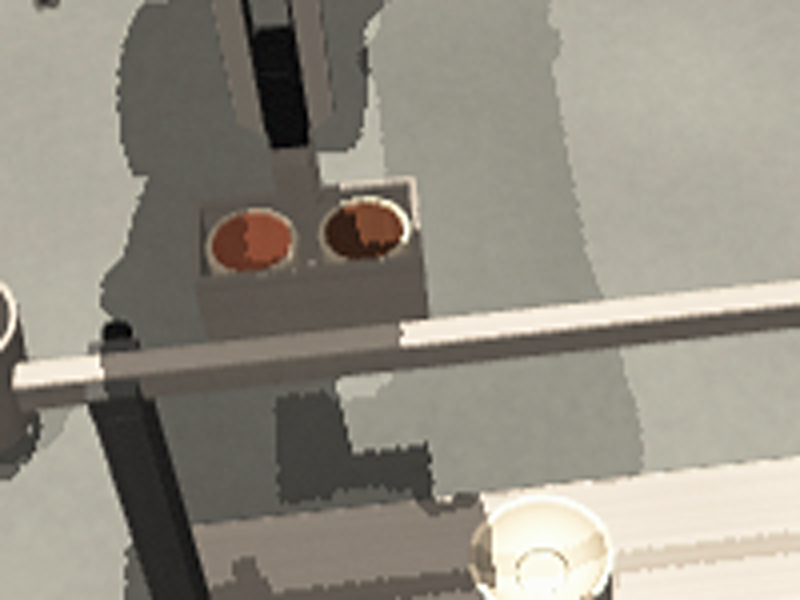

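The scene crop shows the carrier held upright behind the bar, clear of the post at (120,380). I'll compare the angle of its front edge, (200,283)–(425,270), with the bar.

Run:
```python
from h import *
f=D["scene"]
s=lambda u,v,z: ray2z(f,180+u/4,170+v/4,z)
a,b=s(198,284,.1715),s(425,268,.1715);print(a,b,np.degrees(np.arctan2(-(b-a)[0],(b-a)[1])),np.linalg.norm(a-b))
a,b=s(15,364,.2),s(800,283,.2);print(a,b,np.degrees(np.arctan2(-(b-a)[0],(b-a)[1])))
a,b=s(15,385,.2),s(800,302,.2);print(a,b,np.degrees(np.arctan2(-(b-a)[0],(b-a)[1])))
```

```text
[ 0.52675931 -0.1800411   0.1715    ] [ 0.54563086 -0.08380049  0.1715    ] -11.094205296350253 0.09807339306013087
[ 0.5735103 -0.2563832  0.2      ] [0.62209998 0.05882462 0.2       ] -8.76323830054763
[ 0.58424415 -0.25740423  0.2       ] [0.63170688 0.05531661 0.2       ] -8.630116882848146
```

>>> arm_command(
  plan=[
    [[1.6,0,0],[0,0,0]],
    [[3.4,0,0],[0,0,0]],
    [[5.2,0,0],[0,0,0]],
    [[7,0,0],[0,0,0]],
    [[8.4,0,0],[0,0,0]],
  ],
)

```text
clock: 5.3
eef_pos: [0.5916, -0.141, 0.2411]
tool_rot: [-180.0, -0.0, -8.2]
force: [-0.9, 0.0, -4.2]
width: 0.016
gripper_force: 30.0
```

```bash
python3 go.py .597 -.1435 .216 -8.7;  python3 - <<'E'
from cell import eyes
import cv2,pickle
f=eyes.grab_frame("scene")
a=cv2.resize(f["img"][170:320,180:380],(800,600),interpolation=cv2.INTER_CUBIC);cv2.imwrite("pics/s3.png",a[:,:,::-1])
E
```

```text
5.3 [ 0.5916 -0.141   0.2411] [-179.9753   -0.0218   -8.1814] F [-0.8707  0.033  -4.2167] M [ 0.0275 -0.0954 -0.064 ] w 0.015990708033956746 29.999234676361084
shift cm [0.57 0.17 2.51] turn [-0.  -0.   0.5]
```

View pics/s3.png

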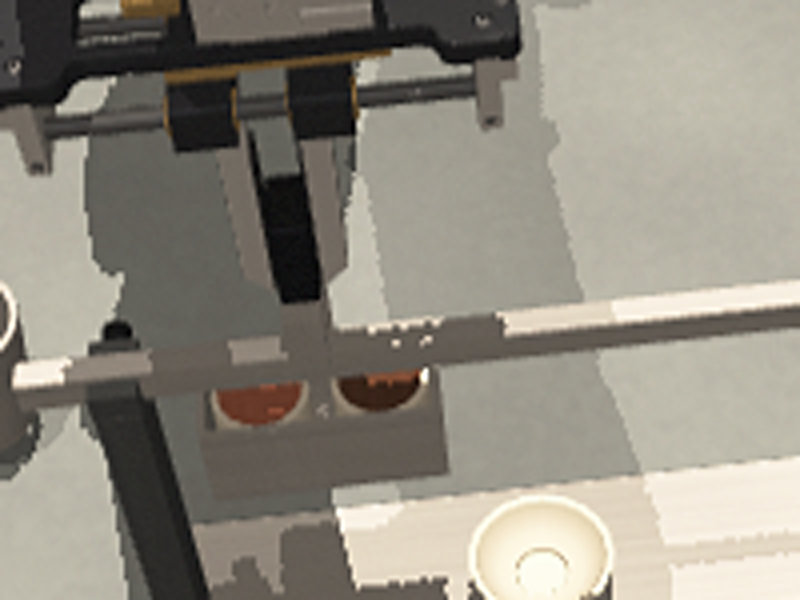

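The lip is now in front of the bar at (305,340), with the box under it and clear of the post. Lowering.

>>> arm_command(
  plan=[
    [[0.5,0.1,0.2],[0,0,0.5]],
    [[0.5,0.1,0.8],[0,0,0.5]],
    [[0.5,0.1,1.4],[0,0,0.5]],
    [[0.5,0.1,2],[0,0,0.5]],
    [[0.5,0.1,2.4],[0,0,0.5]],
  ],
)

```text
clock: 5.77
eef_pos: [0.5946, -0.1431, 0.2156]
tool_rot: [180.0, 0.1, -8.8]
force: [-0.9, -0.4, -3.9]
width: 0.0157
gripper_force: 30.0
```

>>> arm_command(
  plan=[
    [[0,0,0.1],[0,0,0]],
    [[0,0,0.2],[0,0,0]],
    [[0,0,0.3],[0,0,0]],
    [[0,0,0.4],[0,0,0]],
    [[0,0,0.5],[0,0,0]],
  ],
)

```text
clock: 6.18
eef_pos: [0.5957, -0.1432, 0.2117]
tool_rot: [-180.0, -0.0, -8.8]
force: [-2.7, -0.1, 14.6]
width: 0.0153
gripper_force: 30.0
```

```bash
python3 go.py .597 -.1435 .216 -8.7
```

```text
6.18 [ 0.5957 -0.1432  0.2117] [-179.9984   -0.0284   -8.8088] F [-2.6834 -0.1219 14.6233] M [ 0.1327  0.9313 -0.0658] w 0.015302141235162256 30.00302106142044
shift cm [ 0.14  0.01 -0.43] turn [-0.  -0.  -0.1]
```

Contact is at the expected height, so the rail carries the carrier. I'll ease the pressure slightly and slide left, which is tool -y.

>>> arm_command(
  plan=[
    [[0,0,-0.05],[0,0,0]],
    [[0,-0.6,-0.05],[0,0,0]],
    [[0,-1.6,-0.05],[0,0,0]],
    [[0,-2.6,-0.05],[0,0,0]],
    [[0,-3.4,-0.05],[0,0,0]],
  ],
)

```text
clock: 6.6
eef_pos: [0.601, -0.1076, 0.212]
tool_rot: [-180.0, -0.0, -8.7]
force: [0.3, -0.9, -3.2]
width: 0.016
gripper_force: 30.0
```

```bash
python3 go.py .6095 -.060 .2115 -8.8
```

```text
6.6 [ 0.601  -0.1076  0.212 ] [-179.9659   -0.002    -8.7407] F [ 0.2919 -0.9444 -3.1906] M [ 0.0495 -0.0005 -0.0165] w 0.015955240117696938 29.9992436170578
shift cm [ 0.12 -4.83  0.06] turn [-0.  -0.   0.1]
```

>>> arm_command(
  plan=[
    [[0,-0.4,0.03],[0,0,0]],
    [[0,-1.3,0.03],[0,0,0]],
    [[0,-2.3,0.03],[0,0,0]],
    [[0,-3.3,0.03],[0,0,0]],
    [[0,-4.2,0.03],[0,0,0]],
  ],
)

```text
clock: 7.02
eef_pos: [0.6074, -0.0669, 0.2119]
tool_rot: [-180.0, -0.0, -8.8]
force: [0.3, -2.6, -0.2]
width: 0.0162
gripper_force: 30.0
```

>>> arm_command(
  plan=[
    [[0,-0.8,0],[0,0,0]],
    [[0,-1.8,0],[0,0,0]],
    [[0,-2.8,0],[0,0,0]],
    [[0,-3.8,0],[0,0,0]],
    [[0,-4.6,0],[0,0,0]],
  ],
)

```text
clock: 7.43
eef_pos: [0.6144, -0.0214, 0.2118]
tool_rot: [-180.0, -0.0, -8.8]
force: [-0.6, -3.9, 3.4]
width: 0.0155
gripper_force: 30.0
```

```bash
python3 go.py .6315 .084 .2115 -8.8
```

```text
7.43 [ 0.6144 -0.0214  0.2118] [-179.991    -0.0116   -8.7821] F [-0.6462 -3.8592  3.3566] M [-0.8308  0.1295  0.0024] w 0.015537107166899013 30.000496208667755
shift cm [  0.08 -10.67   0.04] turn [-0. -0.  0.]
```

>>> arm_command(
  plan=[
    [[0,-0.8,0],[0,0,0]],
    [[0,-1.8,0],[0,0,0]],
    [[0,-2.8,0],[0,0,0]],
    [[0,-3.8,0],[0,0,0]],
    [[0,-4.6,0],[0,0,0]],
  ],
)

```text
clock: 7.85
eef_pos: [0.6215, 0.0241, 0.2118]
tool_rot: [-180.0, -0.0, -8.8]
force: [-0.7, -4.9, 4.6]
width: 0.0156
gripper_force: 30.0
```

>>> arm_command(
  plan=[
    [[0,-0.8,0],[0,0,0]],
    [[0,-1.8,0],[0,0,0]],
    [[0,-2.8,0],[0,0,0]],
    [[0,-3.6,0],[0,0,0]],
    [[0,-4.4,0],[0,0,0]],
  ],
)

```text
clock: 8.27
eef_pos: [0.6281, 0.067, 0.2118]
tool_rot: [180.0, -0.0, -8.8]
force: [-1.6, -4.6, 4.6]
width: 0.0163
gripper_force: 30.0
```

```bash
python3 go.py .6315 .084 .2115 -8.8
```

```text
8.27 [0.6281 0.067  0.2118] [179.9922  -0.0045  -8.8097] F [-1.5638 -4.5699  4.5712] M [-1.207   0.2013  0.0319] w 0.016342564124879853 30.001253485679626
shift cm [ 0.07 -1.73  0.03] turn [ 0. -0. -0.]
```

>>> arm_command(
  plan=[
    [[0,-0.3,0],[0,0,0]],
    [[0,-0.6,0],[0,0,0]],
    [[0,-0.9,0],[0,0,0]],
    [[0,-1.2,0],[0,0,0]],
    [[0,-1.5,0],[0,0,0]],
  ],
)

```text
clock: 8.68
eef_pos: [0.6299, 0.0819, 0.2112]
tool_rot: [-180.0, 0.1, -8.8]
force: [-0.5, 0.7, -3.9]
width: 0.0158
gripper_force: 30.0
```

```bash
python3 go.py .6315 .084 .2115 -8.8
```

```text
8.68 [0.6299 0.0819 0.2112] [-179.9674    0.0608   -8.7905] F [-0.5448  0.7011 -3.8946] M [ 0.0269 -0.      0.021 ] w 0.015845150043262254 29.999233782291412
shift cm [ 0.13 -0.23 -0.03] turn [-0.   0.1  0. ]
```

The force has dropped to just the carrier's weight, so the hook is over the notch. Lowering into it.

>>> arm_command(
  plan=[
    [[0,-0.1,0.1],[0,0,0]],
    [[0,-0.1,0.25],[0,0,0]],
    [[0,-0.1,0.4],[0,0,0]],
    [[0,-0.1,0.55],[0,0,0]],
    [[0,-0.1,0.68],[0,0,0]],
  ],
)

```text
clock: 9.1
eef_pos: [0.6303, 0.082, 0.2045]
tool_rot: [180.0, 0.0, -8.8]
force: [-1.2, 0.3, -3.8]
width: 0.0159
gripper_force: 30.0
```

>>> arm_command(
  plan=[
    [[0,0,0.03],[0,0,0]],
    [[0,0,0.06],[0,0,0]],
    [[0,0,0.08],[0,0,0]],
    [[0,0,0.1],[0,0,0]],
    [[0,0,0.1],[0,0,0]],
  ],
)

```text
clock: 9.52
eef_pos: [0.6304, 0.0821, 0.2039]
tool_rot: [-180.0, -0.0, -8.8]
force: [-0.6, -0.6, -3.3]
width: 0.016
gripper_force: 30.0
```

```bash
python3 go.py .6315 .084 .2038 -8.8
```

```text
9.52 [0.6304 0.0821 0.2039] [-179.9948   -0.0011   -8.8117] F [-0.554  -0.6053 -3.2927] M [-0.0093  0.0587 -0.0157] w 0.015995636567278426 29.999280273914337
shift cm [ 0.08 -0.2   0.01] turn [-0. -0. -0.]
```

Run:
```python
from cell import eyes
import cv2,pickle,numpy as np
f=eyes.grab_frame("scene");g=eyes.grab_frame("wrist");pickle.dump((f,g),open("f4.pkl","wb"))
a=cv2.resize(f["img"][190:290,350:440],(400,444),interpolation=cv2.INTER_CUBIC)
b=cv2.resize(g["img"][150:300,250:385],(400,444),interpolation=cv2.INTER_CUBIC)
cv2.imwrite("pics/s4.png",np.hstack([a,b])[:,:,::-1])
```

```text
(no output)
```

View pics/s4.png

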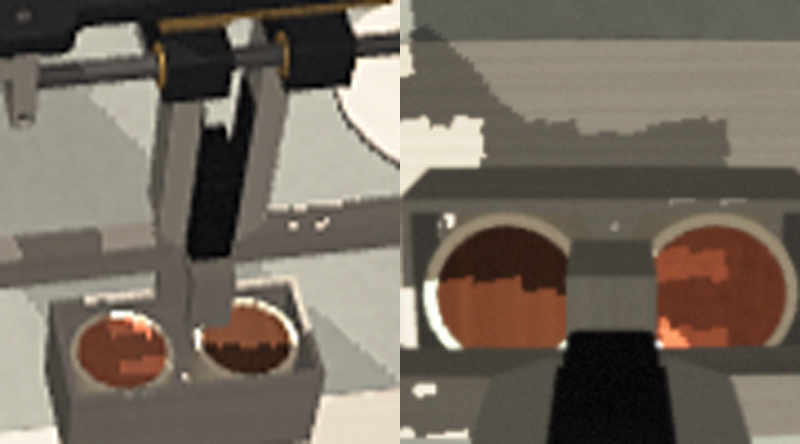

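The left crop shows the lip at (212,290) in front of the bar, with the crosspiece sunk into it. In the wrist crop the bar's far top edge (row ~375) lies about 7.6 mm ahead of the hook's centre, where 6 mm is ideal. I'll nudge 1 mm forward and release.

>>> arm_command(
  plan=[
    [[0.05,0,0],[0,0,0]],
    [[0.1,0,0],[0,0,0]],
    [[0.1,0,0.03],[0,0,0]],
    [[0.1,0,0.05],[0,0,0]],
    [[0.1,0,0.05],[0,0,0]],
  ],
)

```text
clock: 10.03
eef_pos: [0.6317, 0.0819, 0.2039]
tool_rot: [-180.0, -0.0, -8.8]
force: [-2.4, -0.3, 3.8]
width: 0.0159
gripper_force: 30.0
```

>>> arm_command(
  plan=[
    [[0,0,0],[0,0,0]],
    [[0,0,0],[0,0,0]],
    [[0,0,0],[0,0,0]],
    [[0,0,0],[0,0,0]],
    [[0,0,0],[0,0,0]],
  ],
  fingers=0.6,
)

```text
clock: 10.45
eef_pos: [0.6314, 0.082, 0.2033]
tool_rot: [-180.0, 0.0, -8.8]
force: [-1.0, 0.1, 0.6]
width: 0.0457
gripper_force: 0.0
```

>>> arm_command(
  plan=[
    [[0,0,0],[0,0,0]],
    [[0,0,0],[0,0,0]],
    [[0,0,-0.3],[0,0,0]],
    [[0,0,-1],[0,0,0]],
    [[0,0,-2],[0,0,0]],
  ],
)

```text
clock: 10.87
eef_pos: [0.6311, 0.0819, 0.2236]
tool_rot: [180.0, 0.1, -8.8]
force: [-0.3, 0.1, -0.0]
width: 0.0562
gripper_force: 0.0
```

>>> arm_command(
  plan=[
    [[0,0,-2],[0,0,0]],
    [[0,0,-5],[0,0,0]],
    [[0,0,-8],[0,0,0]],
    [[0,0,-11],[0,0,0]],
    [[0,0,-13],[0,0,0]],
  ],
)

```text
clock: 11.28
eef_pos: [0.6318, 0.0822, 0.3578]
tool_rot: [-179.9, -0.2, -8.8]
force: [0.3, 0.1, 0.7]
width: 0.0562
gripper_force: 0.0
```

```bash
python3 go.py
python3 - <<'E'
from cell import eyes
import cv2,numpy as np
for i in range(10): f0=eyes.grab_frame("scene") if i==0 else None; f=eyes.grab_frame("scene")
print(np.abs(f["img"].astype(int)-f0["img"])[170:330,340:450].max())
g=eyes.grab_frame("wrist")
a=cv2.resize(f["img"][190:310,340:448],(400,444),interpolation=cv2.INTER_CUBIC)
b=cv2.resize(g["img"][150:300,250:385],(400,444),interpolation=cv2.INTER_CUBIC)
cv2.imwrite("pics/s5.png",np.hstack([a,b])[:,:,::-1])
E
```

```text
11.28 [0.6318 0.0822 0.3578] [-179.9289   -0.1973   -8.8034] F [0.2883 0.1376 0.723 ] M [ 0.0287  0.0138 -0.0498] w 0.05623802966759956 0.0Traceback (most recent call last):
  File "<stdin>", line 4, in <module>
TypeError: 'NoneType' object is not subscriptable
```

Run:
```python
from cell import eyes
import cv2,numpy as np
F=[eyes.grab_frame("scene") for i in range(10)];f=F[-1]
print(np.abs(f["img"].astype(int)-F[0]["img"])[200:310,340:448].max())
g=eyes.grab_frame("wrist")
a=cv2.resize(f["img"][190:310,340:448],(400,444),interpolation=cv2.INTER_CUBIC)
b=cv2.resize(g["img"][150:300,250:385],(400,444),interpolation=cv2.INTER_CUBIC)
cv2.imwrite("pics/s5.png",np.hstack([a,b])[:,:,::-1])
```

```text
87
```

View pics/s5.png

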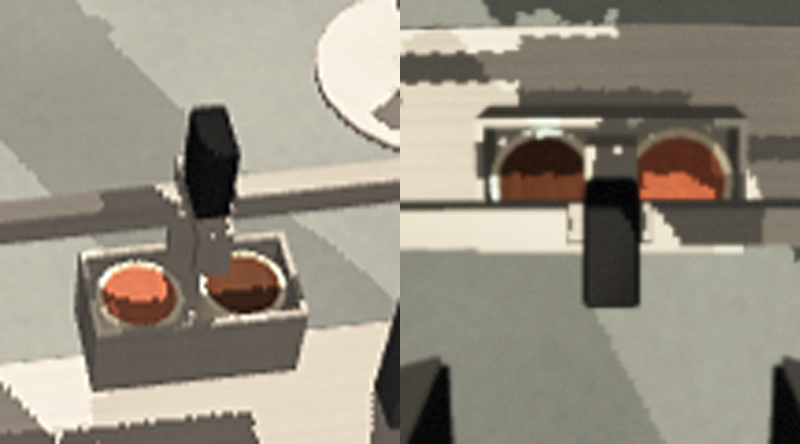

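The carrier hangs upright with its grip at (612,245), centred in the notch (columns 568–652), and the gripper is clear. I'll let it settle for a moment, check that it is still, and hand in.

>>> arm_command(
  plan=[
    [[0,0,-1],[0,0,0]],
    [[0,0,-2],[0,0,0]],
    [[0,0,-2],[0,0,0]],
    [[0,0,-2],[0,0,0]],
    [[0,0,-2],[0,0,0]],
  ],
)

```text
clock: 12.8
eef_pos: [0.6315, 0.082, 0.3735]
tool_rot: [-180.0, -0.0, -8.8]
force: [-0.4, -0.3, -0.0]
width: 0.0563
gripper_force: 0.0
```

Run:
```python
from cell import eyes
import cv2,numpy as np
F=[eyes.grab_frame("scene")["img"] for i in range(14)]
c=[cv2.phaseCorrelate(*[np.float32(cv2.cvtColor(x[215:300,355:425],cv2.COLOR_RGB2GRAY)) for x in(F[0],F[i])])[0] for i in(3,6,9,13)]
print(np.round(c,3))
```

```text
[[ 0.002 -0.007]
 [-0.004 -0.013]
 [-0.003 -0.018]
 [-0.01   0.   ]]
```

Still.

```bash
python3 -c "
from cell import workorder
print(workorder.hand_in())"
```

```text
the job is handed in; nothing more can be done
None
```

The carrier was hooked on near the right-hand post, slid left, and now hangs upright and still in the notch; the arm is clear, I saw no contact with the press, cup or dish, and the job is handed in after about 14 s of robot time.

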